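Lock the spindle of a laminate press mould

TASK

Lock the spindle of the closed press mould. With a fingertip against its crank pin, turn the slotted disc until the slot lines up with the flat steel lock bar, then push on the bar's broad head to send the bar through the disc until the head is fully home against the guide block. Only push: the bar stays down in its guide and is never lifted, and the tin, the bolt and everything else around stay where they are.

Things in the scene. Friction and masses are not known exactly. Their poses are not given: they have to be found in the camera images.
- mould: closed two-plate press mould, grey metal, fixed on the bench, 380 x 220 mm, top 40 mm above the bench. Origin: on the spindle (disc) axis at bench level. x is the way the lock bar is pushed, z up. The plates reach from x = -265 to +115 mm, y = -110 to +110. All places along x in these notes are in mm in this frame, heights are above the bench
- guide_end (a point): middle of the guide block's outer end, at x = -112, height 57 mm, where the bar's head stops. The guide is two cheeks, tops 66 mm high, from x = -112 to -52, with a 15 mm gap where the bar runs. They stand on a flat bed 60 mm wide, its top 48 mm high, from x = -264 to -52, on which the bar and its head slide
- keeper (a point): middle of the keeper beyond the disc, at x = 67, height 57 mm: two cheeks, tops 69 mm high, from x = 54 to 79, with a 20 mm gap that takes the bar's end
- disc_centre (a point): centre of the disc's top face, 65 mm above the bench, on the spindle axis
- lock_disc (a joint): turn of the steel disc, rad, counter-clockwise seen from above. 90 mm across, top 65 mm high; a straight slot 18 mm wide, open at the top and both ends, crosses its centre. At 0 and at pi the slot lies along the mould's x axis, in line with the bar; either will do. Turns from -0.6 to pi + 0.6, no detent, stays where left; about 3 N at the pin turns it
- crank_pin (a point): middle of the disc's crank pin: upright, 12 mm across, from 65 to 100 mm high, 30 mm from the spindle axis on a line square to the slot. At disc value q it lies in the direction q - pi/2 from the mould's x axis (towards -y at 0, towards the keeper at pi/2, towards +y at pi)
- lock_bar: loose steel bar, about 0.4 kg, in the guide: shaft 12 mm wide, 16 high, rounded tip, broad head at the other end. Origin: at the tip, on the underside (48 mm high in the guide); x points along the bar to the tip, z up. The head's faces lie 181 and 193 mm behind the tip. At the start the tip is just short of the disc; fully home it is at x = 69. 2 to 4 N slides it
- bar_push (a point): centre of the outer face of the bar's head, the face to push: 42 mm wide, 32 mm high, the head 12 mm thick; the point is 16 mm above the bar's underside
- wax_tin: small round white tin, 56 mm across and 24 mm high, standing on the mould's top plate; origin at the centre of its underside. To be left alone
- spare_bolt: spare steel bolt standing on its head, head 26 mm across, 46 mm high in all, on the mould's top plate; origin at the centre of its underside. To be left alone
- roller: laminating roller lying on the bench: aluminium drum 48 mm across and 110 mm long, black handle, about 280 mm long in all. To be left alone
- mixing_cup: white mixing cup, 80 mm across, 85 mm high; origin at the centre of its underside. To be left alone
- spatula: spatula lying on the bench. To be left alone
- hardener: white plastic bottle, 60 mm across, 150 mm high; origin at the centre of its underside. To be left alone
- resin_can: grey can, 100 mm across, 120 mm high; origin at the centre of its underside. To be left alone
There are look-alikes about, which are no part of the job. Leave any brown or turquoise look-alike of the lock_bar alone.

How it is judged:
By the outcome, as a careful person would: the job done as asked, in the order asked, and still so for the second after the job is handed in, with the robot touching nothing.
It also fails if it takes over 54 s, if anything falls off the work surface, if the arm or the gripper's body presses on something with over 40 N, if the wrist force passes 120 N, or if a joint passes its speed limit or range.

ROBOT

A 6-joint arm with a two-finger parallel gripper is mounted at the origin on the work surface. World frame = base frame: x ahead of the robot, y to its left, z up, the work surface at z = 0. Lengths are in mm, angles in rad, forces in N, time in s.
With the tool pointing down it reaches from about 350 to 975 mm from the base axis. Payload 7.1 kg.
Tool frame: the origin (TCP) lies at the very end of the fingers, on their centre line; the grasp point (between the pads) lies 19 mm behind it; y points along the fingers, z is the direction in which the jaws open and shut, and the axes are right-handed (so a half turn about y gives the same grasp; the last joint's range is limited). The gripper opens to 88 mm and grips with 3 to 60 N. Pads are 20 mm wide; open, the fingers measure 115 mm over their backs; the gripper's body (75 mm by 178 mm) begins 61 mm behind the grasp point.
Start: joints at [-1.33, 0.423, 1.63, -0, 1.089, -0.019], TCP at [160.573, -604.004, 222.675] pointing down, gripper open.
Joint ranges: [-3, 3], [-0.9, 2.11], [0.09, 2.58], [-1.31, 4.45], [0.11, 2.69], [-2.54, 2.54]. Speed limits (rad/s): [2.39, 2.39, 3.01, 3.14, 3.14, 3.14].

INTERFACE

Orientations are given as a rotation vector (axis times angle).
In Python, from workcell import ctrl gives the robot as it stands.
- The arm moves only by the shell command python3 -m jog 'ROWS'. ROWS is JSON, a list of rows, each a list of 3 entries, a list of its own where there are three numbers: the opening, from 0 (shut) to 1 (fully open), then the shift along the tool's x, y, z in cm, then the turn, a rotation vector about the tool's x, y, z in rad. In form: [[claw, [dx, dy, dz], [wx, wy, wz]], ...]. A call has 1 to 8 rows; each row is the pose to reach, as a shift and turn from the pose commanded when the call began, along the tool's axes at that moment; what a row does not reach only later rows make up. A row lasts 1/10 s, in which the tool goes at most 50 mm and 8.59 degrees, less where a joint would pass 70% of its speed; a pose out of reach is approached as far as the arm can. A call with a gripper value outside its range is refused whole. The fingers move at their own pace and stop on an object; the grip force is fixed at half the most. Time passes only in rows, so rows that repeat a pose let the fingers close. It gives the time, the measured TCP pose, the force and the opening at its end, in the units of the state.
- ctrl.get_obs(): the state, without advancing time (a new reading comes with each control period).
- ctrl.get_image(name): name is "scene" or "top" or "wrist"; returns a dict with "color" (480x640x3 uint8, red, green, blue), "z_map" (480x640 float32, mm along the optical axis (not along the pixel's ray), 0 where there is no reading), "fx", "fy", "cx", "cy" (pixels), "pose" (4x4, takes a point from camera to world coordinates). Camera axes: x right, y down, z forward; pixel columns grow to the right and rows downward; lengths in mm; the calibration is good to about 2 mm. A picture is of the moment at which its call begins.
- ctrl.close_job(): hands the job in, once; it reports no verdict.
The state is a dict: "t": time; "qpos": joint angles; "qvel": joint speeds; "joint_torque": joint torques, N m; "ee_pos": TCP position; "orientation": TCP orientation; "ft_force": force on the tool from outside, world axes, zero at the start; "moment": the same for the moment, N m; "width": finger opening in mm.
Only numpy, scipy, OpenCV 4.12 (cv2) and the standard library are available. Lean on these libraries where they do the work, as an engineer would, in place of code of your own. Each camera call takes 0.05 s, during which the arm holds its last target.

## Working session

There is one attempt and no reset: what is moved stays moved. The work goes in short steps, Python scripts to look and compute and a shell command to move; the robot and the scene stay as the last step left them, time stands still between calls to the robot, and variables do not carry over. Pictures are saved under pics/ and viewed, and the job is handed in when it is done.

```bash
ls; mkdir -p pics
python3 - <<'E'
from workcell import ctrl
import cv2,numpy as np
o=ctrl.get_obs();print(o)
for n in ["scene","top","wrist"]:
    im=ctrl.get_image(n);cv2.imwrite(f"pics/{n}0.png",im["color"][:,:,::-1])
    np.savez(f"{n}0.npz",**im);print(n,im["fx"],im["cx"],im["cy"],im["pose"].round(3).tolist())
E
```

```text
pics
{'t': 0.0, 'qpos': array([-1.33000914e+00,  4.23837544e-01,  1.63067559e+00,  3.80580482e-07,
        1.08859096e+00, -1.89855640e-02]), 'qvel': array([-0.00282099,  0.00142205,  0.00040583,  0.00129151, -0.00285747,
        0.00083398]), 'joint_torque': array([-2.24494477e-03, -5.44632697e+01, -2.73663890e+01,  6.42984384e-02,
        2.26692046e-02, -1.21763869e-04]), 'ee_pos': array([ 160.44110012, -603.48918507,  221.90941328]), 'orientation': array([-0.27225298,  2.08452203, -2.08136647]), 'ft_force': array([-0.34788912, -1.00880542,  0.13723847]), 'moment': array([-0.02097761,  0.03022372, -0.05336383]), 'width': 87.69463579197041}
scene 438.54400990983993 321.07430607582404 241.7872858269094 [[-0.809, 0.513, -0.287, 726.888], [0.588, 0.702, -0.402, 419.8], [-0.005, -0.494, -0.87, 989.941], [0.0, 0.0, 0.0, 1.0]]
top 583.6932354836575 327.188678940054 235.54132674708458 [[0.027, -0.99, 0.139, 195.48], [-1.0, -0.027, 0.005, -30.268], [-0.002, -0.139, -0.99, 1691.828], [0.0, 0.0, 0.0, 1.0]]
wrist 400.15419771623345 323.855070327914 233.39037235363287 [[0.258, -0.92, -0.294, 242.027], [-0.966, -0.246, -0.077, -581.794], [-0.001, 0.304, -0.953, 384.506], [0.0, 0.0, 0.0, 1.0]]
```

View pics/scene0.png

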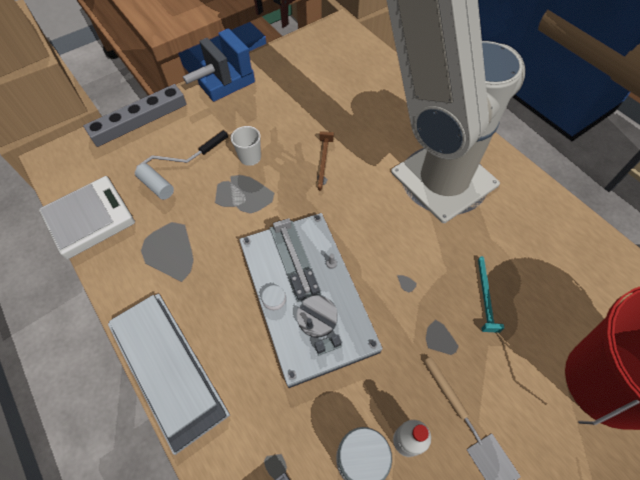

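View pics/top0.png

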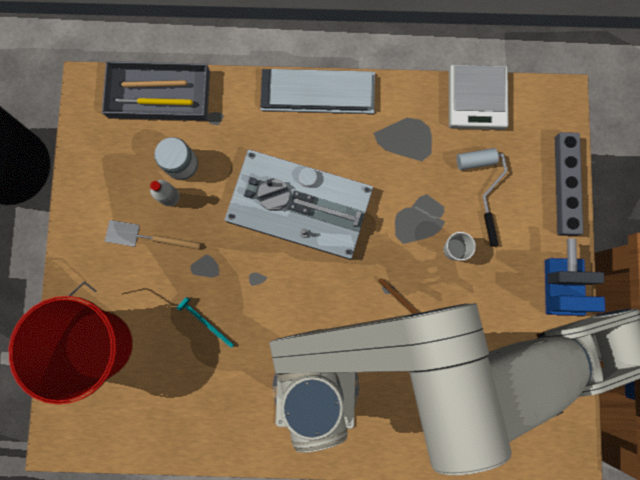

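View pics/wrist0.png

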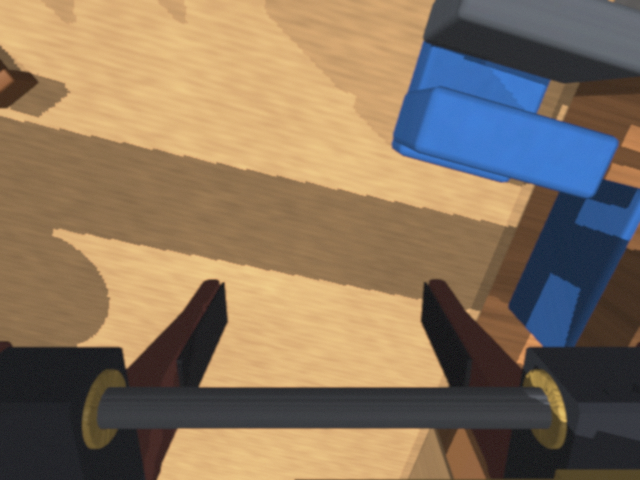

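The grey mould shows in the scene view at about (310,300) and in the top view at about (300,203). Bars: brown at (323,160) in scene, turquoise at (487,295), and the steel one in the mould guide at (290,245). The steel bar fits the description because it lies in the guide on the mould. I'll enlarge to confirm.

Run:
```python
import cv2
a=cv2.imread("pics/scene0.png")[205:390,230:390];cv2.imwrite("pics/c1.png",cv2.resize(a,None,fx=3.2,fy=3.2,interpolation=2))
a=cv2.imread("pics/top0.png")[140:265,215:385];cv2.imwrite("pics/c2.png",cv2.resize(a,None,fx=4.5,fy=4.5,interpolation=2))
```

```text
(no output)
```

View pics/c1.png

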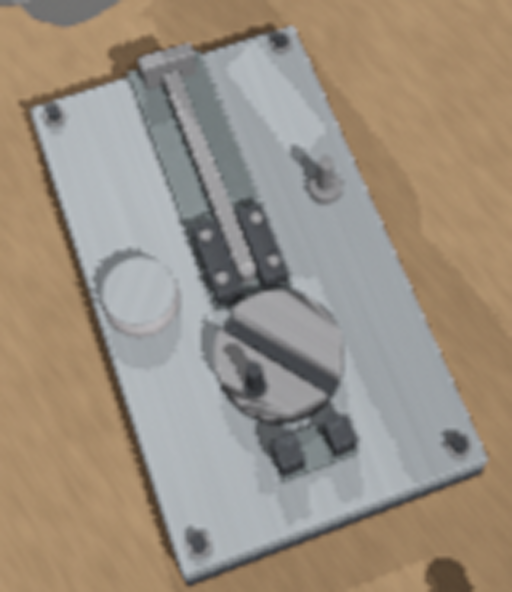

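View pics/c2.png

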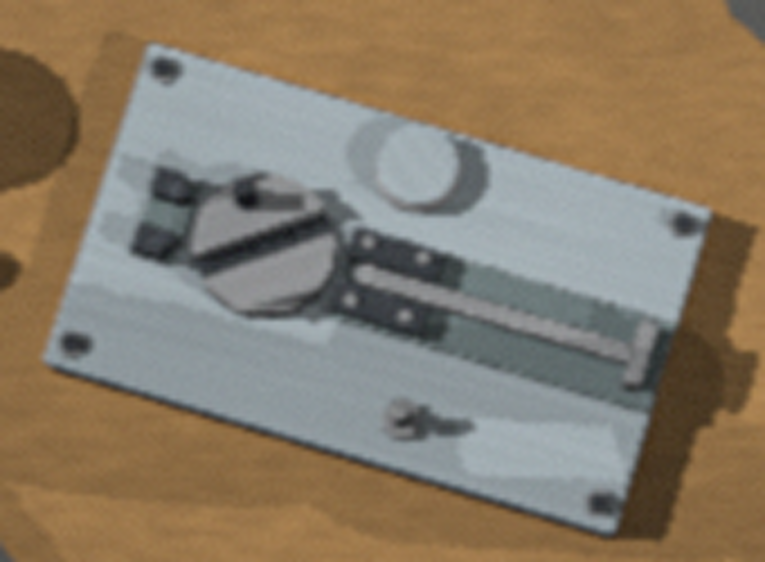

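The crop confirms it: the steel bar lies in the guide with its head at the plate edge. The disc slot is tilted, the pin is at about (250,190) in the top crop, and the tin and bolt stand beside the guide. Next I'll measure the mould pose.

```bash
cat > h.py <<'E'
import numpy as np,cv2
def load(n): 
    d=np.load(n);return {k:d[k] for k in d.files}
def cast(im,uv,z):
    uv=np.atleast_2d(uv).astype(float);P=im["pose"]
    d=np.c_[(uv[:,0]-im["cx"])/im["fx"],(uv[:,1]-im["cy"])/im["fy"],np.ones(len(uv))]@P[:3,:3].T
    o=P[:3,3];return o+d*((z-o[2])/d[:,2])[:,None]
def proj(im,X):
    P=im["pose"];c=(np.atleast_2d(X)-P[:3,3])@P[:3,:3]
    return np.c_[c[:,0]/c[:,2]*im["fx"]+im["cx"],c[:,1]/c[:,2]*im["fy"]+im["cy"]]
M=np.array([[-265,110],[-265,-110],[115,-110],[115,110.]])
def fit(M,W):
    a=M-M.mean(0);b=W-W.mean(0);th=np.arctan2((a[:,0]*b[:,1]-a[:,1]*b[:,0]).sum(),(a*b).sum())
    R=np.array([[np.cos(th),-np.sin(th)],[np.sin(th),np.cos(th)]]);t=W.mean(0)-R@M.mean(0)
    return th,t,(M@R.T+t-W)
E
python3 - <<'E'
from h import *
t=load("top0.npz");s=load("scene0.npz")
def tc(p):return np.array(p)/4.5+[215,140]
def sc(p):return np.array(p)/3.2+[230,205]
res=[]
for n,im,c,f in [("top",t,[(615,533),(710,210),(150,43),(45,362)],tc),("scene",s,[(293,28),(30,105),(190,572),(484,465)],sc)]:
    uv=f(c)
    g=cv2.cvtColor(im["color"],cv2.COLOR_RGB2GRAY)
    W=cast(im,uv,40)[:,:2];th,tt,r=fit(M,W);print(n,th,tt,r.round(1).tolist())
    res.append((th,tt))
th,tt=res[0]
def toM(W,th,tt):
    R=np.array([[np.cos(th),-np.sin(th)],[np.sin(th),np.cos(th)]]);return (W[:,:2]-tt)@R
for n,im,(th,tt),f,pts in [("top",t,res[0],tc,dict(disc65=(265,247,65),pin100=(247,190,100),s1=(328,218,65),s2=(205,268,65),tin64=(417,165,64),bolt86=(403,415,80),headL=(640,350,80),tip=(358,273,64))),("scene",s,res[1],sc,dict(disc65=(280,353,65),pin100=(252,372,100),s1=(235,325,65),s2=(330,385,65),tin64=(140,292,64),bolt86=(300,152,86),head=(168,62,80),tip=(249,272,64)))]:
    for k,v in pts.items():
        W=cast(im,f(v[:2]),v[2]);print(n,k,W[0].round(1),toM(W,th,tt)[0].round(1))
E
```

```text
top 1.3037099038316324 [538.7652074  134.04838336] [[-1.1, 0.1], [1.1, -1.4], [0.4, 0.3], [-0.5, 1.0]]
scene 1.2974556666649066 [538.68127163 137.82167328] [[-2.6, -1.6], [0.6, 2.4], [6.0, -0.5], [-4.0, -0.3]]
top disc65 [536.7 133.2  65. ] [-1.4  1.8]
top pin100 [565.1 142.3 100. ] [ 14.9 -23.2]
top s1 [556.5  94.1  65. ] [-33.9 -27.6]
top s2 [522.2 170.5  65. ] [30.8 25.6]
top tin64 [592.5  38.9  64. ] [-77.5 -77. ]
top bolt86 [429.7  41.9  80. ] [-117.7   80.9]
top headL [ 474.5 -104.2   80. ] [-246.8   -0.9]
top tip [521.8  73.9  64. ] [-62.5   0.5]
scene disc65 [538.5 139.1  65. ] [1.1 0.5]
scene pin100 [568.3 149.5 100. ] [ 19.2 -25.4]
scene s1 [551.9 103.8  65. ] [-29.2 -21.9]
scene s2 [524.3 177.8  65. ] [34.6 24.7]
scene tin64 [592.   43.4  64. ] [-76.5 -76.8]
scene bolt86 [440.9  28.9  86. ] [-131.3   64.8]
scene head [474.3 -96.   80. ] [-242.5   -1.2]
scene tip [520.7  76.4  64. ] [-64.    0.8]
```

```bash
cat >> h.py <<'E'
from scipy.spatial.transform import Rotation as Ro
TH=1.302;T0=np.array([538.7,136.])
def m2w(m):
    c,s=np.cos(TH),np.sin(TH);return np.array([[c,-s],[s,c]])@np.array(m[:2])+T0
def w2m(w):
    c,s=np.cos(TH),np.sin(TH);return (np.array(w[:2])-T0)@np.array([[c,-s],[s,c]])
def plan(o,m,z,ang):
    """tool y down, tool x along mould direction ang; gives shift cm + rotvec in current tool axes"""
    R=Ro.from_rotvec(o["orientation"]).as_matrix()
    a=TH+ang;x=np.array([np.cos(a),np.sin(a),0]);y=np.array([0,0,-1.]);G=np.c_[x,y,np.cross(x,y)]
    d=np.r_[m2w(m),z]-o["ee_pos"]
    return (R.T@d/10).round(2),Ro.from_matrix(R.T@G).as_rotvec().round(3)
E
python3 - <<'E'
from h import *
from workcell import ctrl
o=ctrl.get_obs();print(Ro.from_rotvec(o["orientation"]).as_matrix().round(3))
for a in [0,np.pi,np.pi/2,-np.pi/2]: print(a,plan(o,(0,0),300,a))
E
```

```text
[[-0.966 -0.     0.257]
 [-0.257  0.001 -0.966]
 [-0.    -1.    -0.001]]
0 (array([-55.55,  -7.72, -61.77]), array([1.000e-03, 2.099e+00, 1.000e-03]))
3.141592653589793 (array([-55.55,  -7.72, -61.77]), array([ 1.000e-03, -1.042e+00, -1.000e-03]))
1.5707963267948966 (array([-55.55,  -7.72, -61.77]), array([0.001, 0.529, 0.   ]))
-1.5707963267948966 (array([-55.55,  -7.72, -61.77]), array([ 0.000e+00, -2.613e+00, -1.000e-03]))
```

```bash
cat > p.py <<'E'
import sys
from h import *
from workcell import ctrl
x,y,z=map(float,sys.argv[1:4]);o=ctrl.get_obs();print(o["t"],w2m(o["ee_pos"]).round(1),o["ee_pos"].round(1),o["ft_force"].round(1),o["width"].round(1));print(plan(o,(x,y),z,np.pi))
E
python3 p.py 20 0 190
```

```text
Traceback (most recent call last):
  File "p.py", line 4, in <module>
    x,y,z=map(float,sys.argv[1:4]);o=ctrl.get_obs();print(o["t"],w2m(o["ee_pos"]).round(1),o["ee_pos"].round(1),o["ft_force"].round(1),o["width"].round(1));print(plan(o,(x,y),z,np.pi))
                                                                                                                                       ^^^^^^^^^^^^^^^^
AttributeError: 'float' object has no attribute 'round'
```

```bash
sed -i 's/o\["width"\].round(1)/o["width"]/' p.py; python3 p.py 20 0 190
```

```text
0.15 [-813.5  168.2] [ 160.5 -603.6  222.1] [0.2 0.  0.4] 87.65396392697305
(array([-56.56,   3.28, -63.49]), array([ 1.000e-03, -1.042e+00, -1.000e-03]))
```

```bash
python3 -m jog '[[0,[-56.5,0,-63.5],[0,-1.04,0]],[0,[-56.5,0,-63.5],[0,-1.04,0]],[0,[-56.5,0,-63.5],[0,-1.04,0]],[0,[-56.5,0,-63.5],[0,-1.04,0]],[0,[-56.5,0,-63.5],[0,-1.04,0]],[0,[-56.5,0,-63.5],[0,-1.04,0]],[0,[-56.5,0,-63.5],[0,-1.04,0]],[0,[-56.5,0,-63.5],[0,-1.04,0]]]'; python3 p.py 20 0 190
```

```text
t: 0.95
ee_pos: [341.1, -245.0, 222.7]
orientation: [-1.071, 1.403, -1.404]
ft_force: [0.8, -0.6, -0.4]
width: 26.9
0.95 [-419.8   89.3] [ 341.1 -245.   222.7] [ 0.8 -0.6 -0.4] 26.91011676813089
(array([-43.97,   3.27,   8.99]), array([-0.   ,  0.001,  0.   ]))
```

```bash
python3 -m jog '[[0,[-44,0,9],[0,0,0]],[0,[-44,0,9],[0,0,0]],[0,[-44,0,9],[0,0,0]],[0,[-44,0,9],[0,0,0]],[0,[-44,0,9],[0,0,0]],[0,[-44,0,9],[0,0,0]],[0,[-44,0,9],[0,0,0]],[0,[-44,0,9],[0,0,0]]]'; python3 p.py 20 0 190
```

```text
t: 1.75
ee_pos: [523.4, 111.4, 222.6]
orientation: [-1.069, 1.406, -1.406]
ft_force: [0.5, -1.1, 0.1]
width: 0.3
1.75 [-27.8   8.2] [523.4 111.4 222.6] [ 0.5 -1.1  0.1] 0.304573184744025
(array([-4.78,  3.26,  0.82]), array([ 0.   , -0.002,  0.   ]))
```

```bash
python3 -m jog '[[0,[-6.8,0,0.8],[0,0,0]],[0,[-6.8,0,0.8],[0,0,0]],[0,[-6.8,0,0.8],[0,0,0]],[0,[-6.8,0,0.8],[0,0,0]]]'
cat > shot.py <<'E'
import sys
from workcell import ctrl
import cv2,numpy as np
n,k=sys.argv[1:3];im=ctrl.get_image(n);np.savez(f"{n}{k}.npz",**im);cv2.imwrite(f"pics/{n}{k}.png",im["color"][:,:,::-1])
E
python3 shot.py wrist 1
```

```text
t: 2.15
ee_pos: [548.0, 171.9, 222.1]
orientation: [-1.071, 1.406, -1.406]
ft_force: [0.2, -0.0, -1.2]
width: 0.1
```

View pics/wrist1.png

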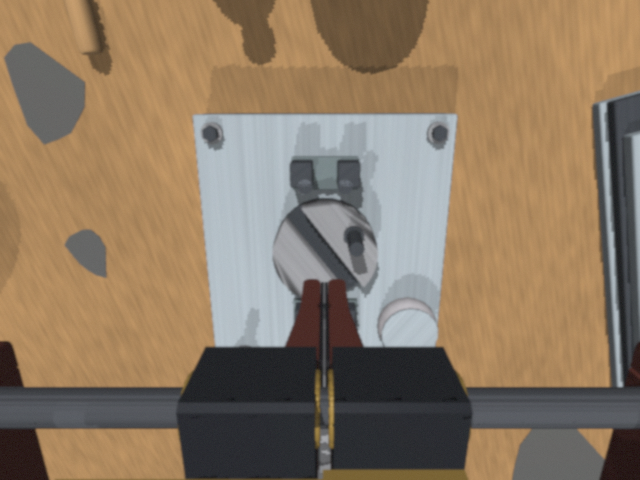

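Wrist view: disc at about (325,250), pin top near (356,238), keeper at (326,174), far plate edge at row 115 from column 194 to 457, tin at (407,325). I'll enlarge it to pick exact pixels.

Run:
```python
import cv2
a=cv2.imread("pics/wrist1.png")[145:310,265:385];cv2.imwrite("pics/c3.png",cv2.resize(a,None,fx=3.6,fy=3.6,interpolation=2)) if 0 else cv2.imwrite("pics/c3.png",cv2.resize(a,(432,594),interpolation=2))
```

```text
(no output)
```

View pics/c3.png

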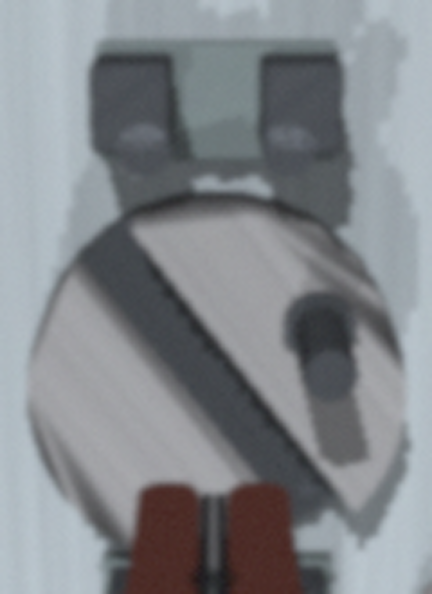

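Run:
```python
from h import *
im=load("wrist1.npz")
f=lambda p:np.array(p,float)/3.6+[265,145]
W=cast(im,[(194,114.5),(457,114)],40);print("corners",[w2m(w).round(1).tolist() for w in W], "expect 115,110 / 115,-110; heading",np.arctan2(*(W[0]-W[1])[[1,0]])-np.pi/2)
for n,p,z in [("discL",(28,385),65),("discR",(404,385),65),("pinbase",(319,322),65),("pintop",(332,375),100),("slotA1",(130,228),65),("slotA2",(345,505),65),("slotB1",(78,275),65),("slotB2",(250,475),65),("kL",(168,60),69),("kR",(260,60),69)]:
    print(n,w2m(cast(im,f(p),z)[0]).round(1))
```

```text
corners [[114.5, 107.7], [114.7, -109.4]] expect 115,110 / 115,-110; heading 1.3030228848215133
discL [ 2.8 44. ]
discR [  2.7 -44.9]
pinbase [ 18.4 -24.5]
pintop [ 18.  -24.8]
slotA1 [41.  19.2]
slotA2 [-28.3 -31.8]
slotB1 [29.8 31.4]
slotB2 [-20.4  -8.7]
kL [79.6 10. ]
kR [ 79.6 -10. ]
```

```bash
python3 p.py 48 -28 78
```

```text
2.2 [36.6  0.5] [547.9 171.4 222.3] [-0.9  0.6  0.7] 0.6373975709200584
(array([-1.17, 14.43,  2.86]), array([ 0.001, -0.003,  0.001]))
```

```bash
python3 -m jog '[[0,[-1.2,0,2.9],[0,0,0]],[0,[-1.2,5,2.9],[0,0,0]],[0,[-1.2,10,2.9],[0,0,0]],[0,[-1.2,13,2.9],[0,0,0]],[0,[-1.2,14.4,2.9],[0,0,0]],[0,[-1.2,14.4,2.9],[0,0,0]],[0,[-1.2,14.4,2.9],[0,0,0]]]'; python3 p.py 16 -28 78; python3 shot.py wrist 2;python3 shot.py scene 2
```

```text
t: 2.9
ee_pos: [580.9, 175.9, 80.1]
orientation: [-1.066, 1.406, -1.407]
ft_force: [0.1, -0.6, 0.3]
width: 0.8
2.9 [ 49.7 -30.1] [580.9 175.9  80.1] [ 0.1 -0.6  0.3] 0.8425445845900573
(array([ 3.37,  0.2 , -0.2 ]), array([-0.001, -0.003, -0.001]))
```

View pics/wrist2.png

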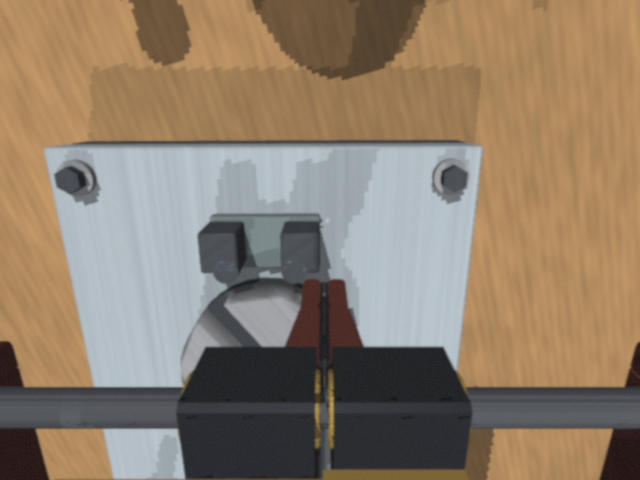

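View pics/scene2.png

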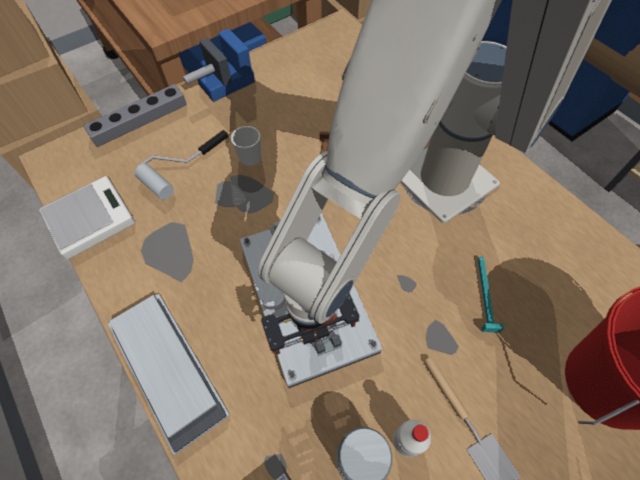

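The fingertip sits at (325,285), on the keeper side of the pin, clear above the keeper. I'll push toward -x in small rows, stopping slightly short.

```bash
python3 -m jog '[[0,[0.8,0.2,-0.2],[0,0,0]],[0,[1.3,0.2,-0.2],[0,0,0]],[0,[1.7,0.2,-0.2],[0,0,0]],[0,[2.1,0.2,-0.2],[0,0,0]],[0,[2.5,0.2,-0.2],[0,0,0]],[0,[2.8,0.2,-0.2],[0,0,0]],[0,[3.0,0.2,-0.2],[0,0,0]],[0,[3.1,0.2,-0.2],[0,0,0]]]'; python3 p.py 16 -28 78
```

```text
t: 3.8
ee_pos: [572.5, 147.5, 78.0]
orientation: [-1.062, 1.403, -1.407]
ft_force: [6.7, 3.0, -0.9]
width: 0.4
3.8 [ 20.1 -29.5] [572.5 147.5  78. ] [ 6.7  3.  -0.9] 0.4323318043965632
(array([ 0.41, -0.01, -0.15]), array([-0.005, -0.002, -0.003]))
```

```bash
python3 -m jog '[[0,[-1.5,0,0],[0,0,0]],[0,[-2.5,-3,0],[0,0,0]],[0,[-3,-8,-1.5],[0,0,0]],[0,[-3,-13,-3],[0,0,0]],[0,[-3,-14,-3],[0,0,0]],[0,[-3,-14,-3],[0,0,0]]]'; python3 p.py 16 -28 78; python3 shot.py wrist 3
python3 - <<'E'
import cv2
a=cv2.imread("pics/wrist3.png")[140:340,220:420];cv2.imwrite("pics/c4.png",cv2.resize(a,(600,600),interpolation=2))
E
```

```text
t: 4.4
ee_pos: [550.0, 185.1, 219.4]
orientation: [-1.064, 1.403, -1.406]
ft_force: [-0.0, -1.0, -0.5]
width: 0.2
4.4 [50.3  2.1] [550.  185.1 219.4] [-0.  -1.  -0.5] 0.15454369645155788
(array([ 3.46, 14.15,  2.96]), array([-0.004, -0.001, -0.003]))
```

View pics/c4.png

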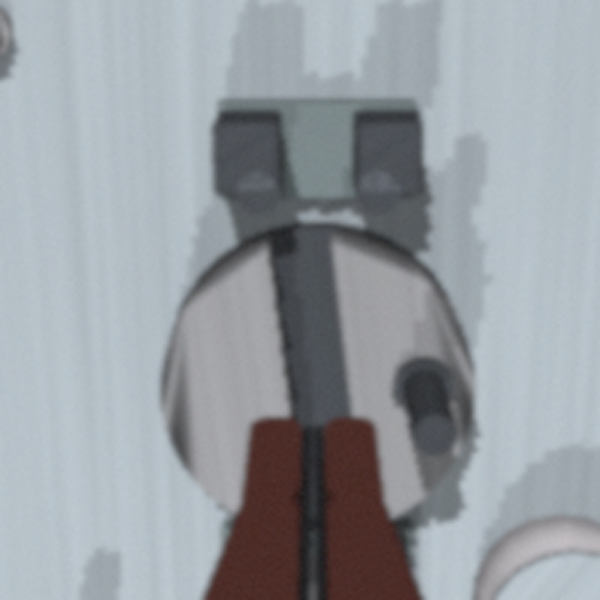

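The disc has turned most of the way, with the slot running from (300,240) to (322,420) in the crop and the pin base near (420,385). Measuring what's left.

Run:
```python
from h import *
im=load("wrist3.npz")
f=lambda p:np.array(p,float)/3+[220,140]
for n,p,z in [("L1",(272,245),65),("L2",(293,410),65),("R1",(332,240),65),("R2",(350,410),65),("pinb",(421,385),65),("pint",(435,434),100),("dL",(163,390),65),("dR",(473,390),65),("kL",(279,112),69),("kR",(355,112),69)]: print(n,w2m(cast(im,f(p),z)[0]).round(1))
```

```text
L1 [44.1 12.1]
L2 [-5.1  6.6]
R1 [45.5 -4.4]
R2 [-5.1 -9.8]
pinb [  2.6 -30. ]
pint [  3.5 -30.4]
dL [ 1.2 43.6]
dR [  1.  -44.9]
kL [81.5  9.7]
kR [ 81.4 -10.2]
```

About 0.1 rad remains, roughly 3 mm at the pin. I'll go down again and push about 3 mm further.

```bash
python3 -m jog '[[0,[0.5,0,3.1],[0,0,0]],[0,[0.5,5,3.1],[0,0,0]],[0,[0.5,10,3.1],[0,0,0]],[0,[0.5,13,3.1],[0,0,0]],[0,[0.5,14,3.1],[0,0,0]],[0,[0.5,14,3.1],[0,0,0]]]'; python3 p.py 16 -30 78
```

```text
t: 5.05
ee_pos: [575.6, 170.2, 73.7]
orientation: [-1.074, 1.409, -1.406]
ft_force: [0.3, 0.2, 1.0]
width: 0.7
5.05 [ 42.8 -26.5] [575.6 170.2  73.7] [0.3 0.2 1. ] 0.7008164505909478
(array([ 2.68, -0.42,  0.36]), array([ 0.005, -0.002,  0.003]))
```

```bash
python3 -m jog '[[0,[0.6,-0.3,0.2],[0,0,0]],[0,[1.2,-0.3,0.3],[0,0,0]],[0,[1.7,-0.3,0.3],[0,0,0]],[0,[2.1,-0.3,0.3],[0,0,0]],[0,[2.4,-0.3,0.3],[0,0,0]],[0,[2.5,-0.3,0.3],[0,0,0]],[0,[2.6,-0.3,0.3],[0,0,0]],[0,[2.6,-0.3,0.3],[0,0,0]]]'; python3 p.py 16 -28 78
```

```text
t: 5.85
ee_pos: [573.8, 145.3, 80.0]
orientation: [-1.067, 1.405, -1.406]
ft_force: [0.9, 2.4, 2.8]
width: 0.3
5.85 [ 18.3 -31.4] [573.8 145.3  80. ] [0.9 2.4 2.8] 0.3141810386122681
(array([ 0.23,  0.2 , -0.34]), array([-0.001, -0.002, -0.001]))
```

```bash
python3 -m jog '[[0,[0.1,0,0],[0,0,0]],[0,[0.2,0,0],[0,0,0]],[0,[0.2,0,0],[0,0,0]]]'; python3 p.py 16 -28 78;  python3 -m jog '[[0,[-1.5,0,0],[0,0,0]],[0,[-2.5,-3,0],[0,0,0]],[0,[-3,-8,-1.5],[0,0,0]],[0,[-3.5,-13,-3],[0,0,0]],[0,[-3.5,-14,-3],[0,0,0]],[0,[-3.5,-14,-3],[0,0,0]],[0,[-3.5,-14,-3],[0,0,0]]]'; python3 p.py 16 -28 78; python3 shot.py wrist 4
python3 - <<'E'
import cv2
a=cv2.imread("pics/wrist4.png")[140:340,220:420];cv2.imwrite("pics/c5.png",cv2.resize(a,(600,600),interpolation=2))
E
```

```text
t: 6.15
ee_pos: [572.9, 143.1, 79.6]
orientation: [-1.069, 1.406, -1.406]
ft_force: [1.8, 2.6, 1.9]
width: 0.5
6.15 [ 15.9 -31. ] [572.9 143.1  79.6] [1.8 2.6 1.9] 0.45839183696263586
(array([-0.01,  0.16, -0.3 ]), array([-0.   , -0.002,  0.   ]))
t: 6.85
ee_pos: [552.6, 184.7, 218.4]
orientation: [-1.071, 1.407, -1.406]
ft_force: [1.0, -0.2, 0.4]
width: 0.3
6.85 [50.7 -0.4] [552.6 184.7 218.4] [ 1.  -0.2  0.4] 0.2599316177755634
(array([ 3.44, 14.04,  2.79]), array([ 0.002, -0.002,  0.001]))
```

View pics/c5.png

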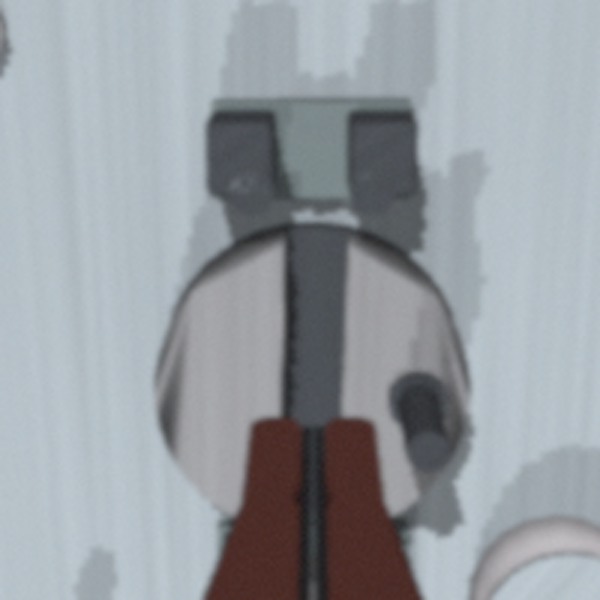

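Run:
```python
from h import *
im=load("wrist4.npz")
f=lambda p:np.array(p,float)/3+[220,140]
for n,p,z in [("L1",(287,245),65),("L2",(284,410),65),("R1",(347,245),65),("R2",(342,410),65),("pinb",(417,400),65),("pint",(431,451),100),("dL",(157,390),65),("dR",(467,390),65),("kL",(274,112),69),("kR",(349,112),69)]: print(n,w2m(cast(im,f(p),z)[0]).round(1))
```

```text
L1 [44.2  6.2]
L2 [-4.9  7.5]
R1 [ 44.2 -10.2]
R2 [-4.9 -9.1]
pinb [ -1.8 -30.5]
pint [ -0.9 -31.2]
dL [ 1.3 43.6]
dR [  1.2 -44.7]
kL [81.5  9.3]
kR [ 81.4 -10.3]
```

Slot is within about 0.03 rad of the bar line (roughly 1.4 mm at the rim, with 3 mm of side clearance). Next I'll check the space behind the bar's head.

```bash
python3 - <<'E'
from h import *
t=load("top0.npz")
for n,p,z in [("cup",(460,243),85),("brown",(385,283),10),("brown2",(420,314),10),("tin",(307.5,176.5),64)]: print(n,w2m(cast(t,p,z)[0]).round(0))
E
python3 p.py -292 0 190
```

```text
cup [-542.  -16.]
brown [-379.  145.]
brown2 [-499.  200.]
tin [-79. -78.]
6.9 [50.3 -0.2] [552.2 184.5 217.6] [0.  0.1 0. ] 0.6436481917229384
(array([34.23,  2.83,  0.07]), array([ 0.003, -0.002,  0.002]))
```

```bash
python3 -m jog '[[0,[34.2,1,0],[0,0,0]],[0,[34.2,1,0],[0,0,0]],[0,[34.2,1,0],[0,0,0]],[0,[34.2,1,0],[0,0,0]],[0,[34.2,1,0],[0,0,0]],[0,[34.2,1,0],[0,0,0]],[0,[34.2,1,0],[0,0,0]],[0,[34.2,1,0],[0,0,0]]]'; python3 p.py -292 0 120; python3 shot.py wrist 5
```

```text
t: 7.7
ee_pos: [459.2, -148.5, 207.4]
orientation: [-1.069, 1.413, -1.408]
ft_force: [0.6, 0.7, -0.3]
width: 0.5
7.7 [-295.3    1.1] [ 459.2 -148.5  207.4] [ 0.6  0.7 -0.3] 0.46908526367553977
(array([-0.34,  8.74,  0.15]), array([ 0.004, -0.008,  0.001]))
```

View pics/wrist5.png

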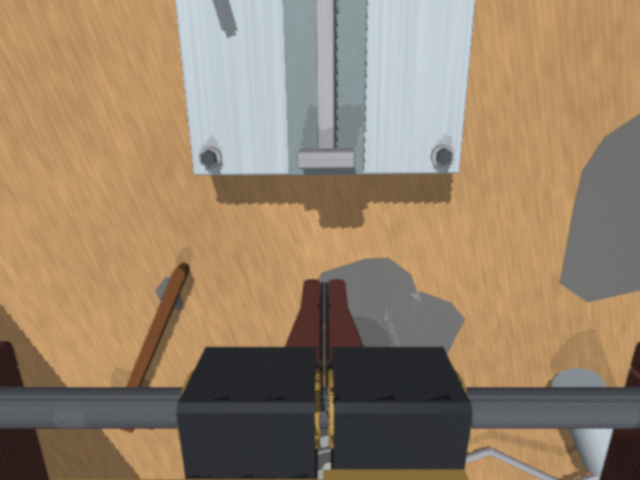

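Looking ahead, the steel head is at columns 298–354, rows 150–167, and the fingers line up with it at column 325. The brown look-alike at (155,345) is well clear. Descending behind the head.

```bash
python3 - <<'E'
from h import *
im=load("wrist5.npz")
print([w2m(cast(im,p,80)[0]).round(1) for p in [(326,167),(298,160),(354,160),(326,150)]])
E
python3 -m jog '[[0,[0,5,0],[0,0,0]],[0,[0,10,0],[0,0,0]],[0,[0,13,0],[0,0,0]],[0,[0,15,0],[0,0,0]],[0,[0,15,0],[0,0,0]],[0,[0,15,0],[0,0,0]]]'; python3 p.py -280 -0.5 56
```

```text
[array([-253.2,   -0.5]), array([-248.1,   19.6]), array([-248.3,  -20.6]), array([-241.1,   -0.5])]
t: 8.35
ee_pos: [461.3, -143.8, 59.0]
orientation: [-1.07, 1.408, -1.404]
ft_force: [0.7, -1.3, 1.4]
width: 0.1
8.35 [-290.3    0.3] [ 461.3 -143.8   59. ] [ 0.7 -1.3  1.4] 0.14635931439934802
(array([-1.03,  0.3 ,  0.08]), array([ 0.003, -0.001, -0.   ]))
```

```bash
python3 -m jog '[[0,[-0.5,0.3,0],[0,0,0]],[0,[-1.0,0.3,0],[0,0,0]],[0,[-1.5,0.3,0],[0,0,0]],[0,[-1.8,0.3,0],[0,0,0]],[0,[-1.8,0.3,0],[0,0,0]]]'; python3 p.py -136 -0.5 56
```

```text
t: 8.85
ee_pos: [466.9, -126.9, 57.1]
orientation: [-1.068, 1.405, -1.406]
ft_force: [-0.8, 0.2, -0.9]
width: 0.9
8.85 [-272.5   -0.6] [ 466.9 -126.9   57.1] [-0.8  0.2 -0.9] 0.8710538890470544
(array([-13.65,   0.11,  -0.03]), array([-0.001, -0.001, -0.   ]))
```

```bash
python3 -m jog '[[0,[-0.7,0.1,0],[0,0,0]],[0,[-1.3,0.1,0],[0,0,0]],[0,[-2.0,0.1,0],[0,0,0]],[0,[-2.7,0.1,0],[0,0,0]],[0,[-3.4,0.1,0],[0,0,0]],[0,[-4.1,0.1,0],[0,0,0]],[0,[-4.8,0.1,0],[0,0,0]],[0,[-5.5,0.1,0],[0,0,0]]]'; python3 p.py -136 -0.5 56;python3 shot.py wrist 6
```

```text
t: 9.65
ee_pos: [481.3, -73.7, 55.7]
orientation: [-1.069, 1.406, -1.406]
ft_force: [-1.8, -4.3, 3.2]
width: 0.6
9.65 [-217.4   -0.4] [481.3 -73.7  55.7] [-1.8 -4.3  3.2] 0.6081919835199451
(array([-8.14, -0.03, -0.01]), array([ 0.   , -0.002,  0.   ]))
```

View pics/wrist6.png

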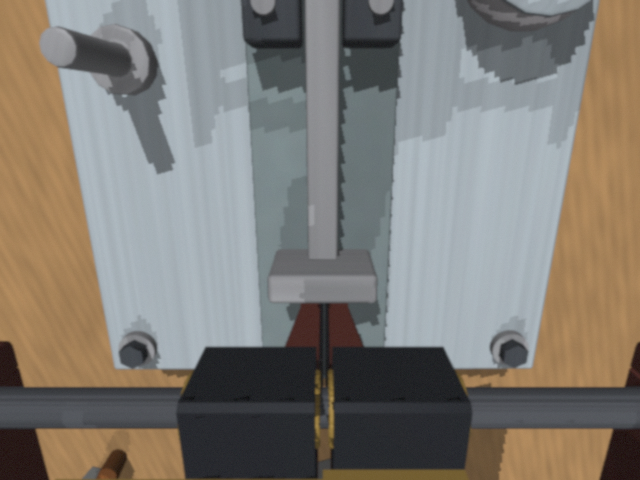

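The bar runs straight (head at (322,277), shaft at column 322) and the force is about 5 N, so the tip is already inside the slot. Continuing.

```bash
python3 -m jog '[[0,[-0.8,0,0],[0,0,0]],[0,[-1.6,0,0],[0,0,0]],[0,[-2.4,0,0],[0,0,0]],[0,[-3.2,0,0],[0,0,0]],[0,[-4.0,0,0],[0,0,0]],[0,[-4.8,0,0],[0,0,0]],[0,[-5.4,0,0],[0,0,0]],[0,[-6.0,0,0],[0,0,0]]]'; python3 p.py -136 -0.5 56;python3 shot.py wrist 7
```

```text
t: 10.5
ee_pos: [497.3, -15.9, 55.6]
orientation: [-1.069, 1.406, -1.406]
ft_force: [-1.0, -2.4, 0.7]
width: 0.6
10.5 [-157.4   -0.5] [497.3 -15.9  55.6] [-1.  -2.4  0.7] 0.5809506321380727
(array([-2.14, -0.04, -0.  ]), array([ 0.   , -0.002,  0.   ]))
```

View pics/wrist7.png

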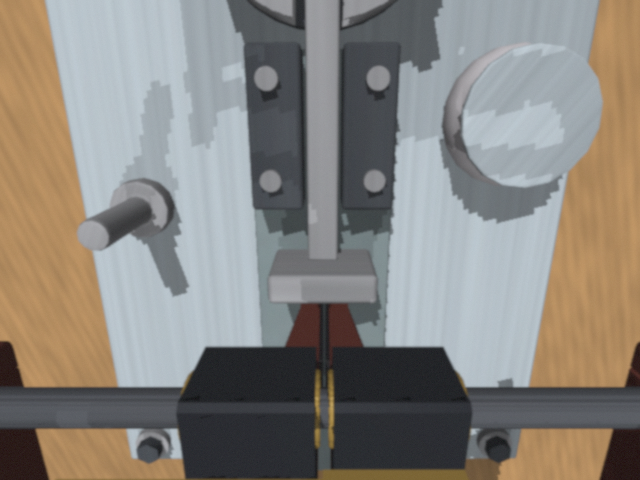

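The bar is through the disc and the head is about 22 mm short of the guide's end (row 208). Final push, small steps until the force rises.

```bash
python3 -m jog '[[0,[-0.6,0,0],[0,0,0]],[0,[-1.2,0,0],[0,0,0]],[0,[-1.6,0,0],[0,0,0]],[0,[-1.9,0,0],[0,0,0]],[0,[-2.0,0,0],[0,0,0]],[0,[-2.1,0,0],[0,0,0]],[0,[-2.2,0,0],[0,0,0]],[0,[-2.2,0,0],[0,0,0]]]'; python3 p.py -136 -0.5 56
```

```text
t: 11.35
ee_pos: [503.2, 4.7, 55.7]
orientation: [-1.068, 1.406, -1.406]
ft_force: [-0.8, -2.6, 0.8]
width: 0.5
11.35 [-136.    -0.7] [503.2   4.7  55.7] [-0.8 -2.6  0.8] 0.511401178336152
(array([ 0.  , -0.03, -0.02]), array([-0.   , -0.002, -0.   ]))
```

```bash
python3 -m jog '[[0,[-0.1,0,0],[0,0,0]],[0,[-0.2,0,0],[0,0,0]],[0,[-0.3,0,0],[0,0,0]],[0,[-0.3,0,0],[0,0,0]]]'; python3 p.py -136 -0.5 56;python3 shot.py wrist 8
```

```text
t: 11.75
ee_pos: [503.3, 5.3, 55.7]
orientation: [-1.072, 1.404, -1.407]
ft_force: [-3.6, -20.6, 4.3]
width: 0.3
11.75 [-135.4   -0.6] [503.3   5.3  55.7] [ -3.6 -20.6   4.3] 0.3020513529996413
(array([ 0.06, -0.03, -0.01]), array([ 0.001, -0.001,  0.003]))
```

View pics/wrist8.png

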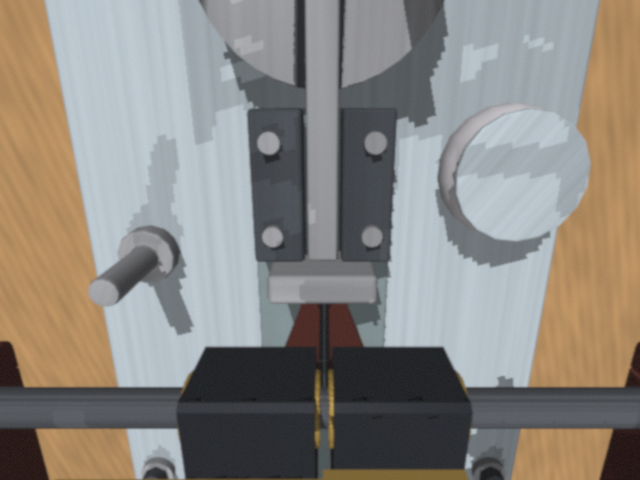

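Force rose to 21 N with no further motion, and the head sits against the guide's end (row 261). Backing off, lifting clear and taking a final look.

```bash
python3 -m jog '[[0,[0.5,0,0],[0,0,0]],[0,[1.5,0,0],[0,0,0]],[0,[3,0,0],[0,0,0]],[0,[3,-4,0],[0,0,0]],[0,[3,-9,0],[0,0,0]],[0,[3,-14,0],[0,0,0]],[0,[3,-16,0],[0,0,0]],[0,[3,-16,0],[0,0,0]]]'; python3 -m jog '[[0,[-5,0,0],[0,0,0]],[0,[-9,0,0],[0,0,0]],[0,[-9,0,0],[0,0,0]],[0,[-9,0,0],[0,0,0]]]'; python3 p.py 0 0 200; python3 shot.py wrist 9
```

```text
t: 12.6
ee_pos: [497.9, -22.0, 219.0]
orientation: [-1.063, 1.401, -1.409]
ft_force: [-1.0, 0.1, -0.6]
width: 0.5
t: 13.0
ee_pos: [519.1, 65.6, 214.0]
orientation: [-1.072, 1.406, -1.404]
ft_force: [-1.1, -0.1, 0.3]
width: 0.7
13.0 [-73.1   0.2] [519.1  65.6 214. ] [-1.1 -0.1  0.3] 0.7036300083668329
(array([-7.31,  1.39,  0.02]), array([ 0.003, -0.   ,  0.001]))
```

View pics/wrist9.png

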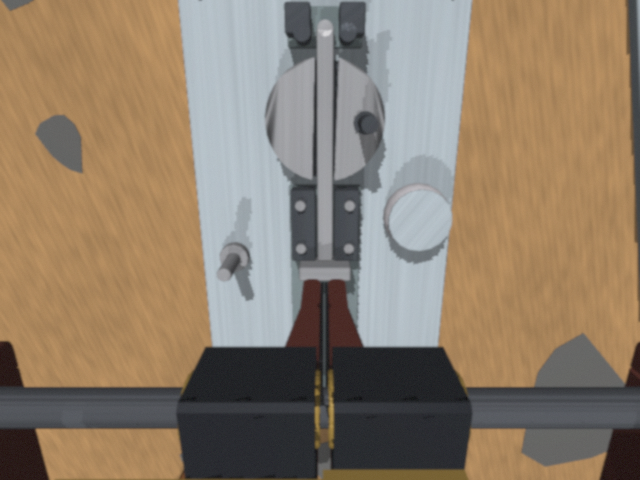

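Run:
```python
from h import *
im=load("wrist9.npz")
for n,p,z in [("tip",(325,21),64),("guide end",(300,260),66),("tin",(420,219),64),("head inner",(326,262),80),("head outer",(326,270),80)]: print(n,w2m(cast(im,p,z)[0]).round(1))
from workcell import ctrl
print(ctrl.close_job())
```

```text
tip [67.6 -0.4]
guide end [-111.3   20.2]
tin [-76.3 -77.5]
head inner [-107.4   -1.4]
head outer [-114.3   -1.5]
the job is handed in; nothing more can be done
None
```

The bar is through the slotted disc with its head against the guide block, and the job is handed in at about 13 s. I turned the disc by pushing the crank pin with the closed fingertips, in two goes, then pushed the bar's head until it stopped.

- **Disc:** it started at about 0.64 rad. My last measurement before the bar went in was about -0.03 rad from the slot, or -0.06 going by the pin. The bar went through at about 5 N.
- **Bar home:** the head stopped hard at about 21 N with no more travel. In the last picture the head is against the guide's end and the tip lies in the keeper at x ≈ 67.6 (69 expected, camera good to about 2 mm).
- **Disagreement:** the head faces measured from the last picture came out around x = -107 and -114, against -112 and -124 expected. I think my pixel picks on the head's top edges were poor, and I relied on the force stop, the tip and the picture instead.
- **Surroundings:** the tin measured within about 3 mm of its starting place. The bolt looked undisturbed, but I did not measure it again. I did not check the other things on the bench afterwards; the arm never came down near them.
- **Robot:** the arm was lifted clear and touching nothing when I handed in.

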